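# Change over from the main to the standby pump under the sink

## Task

Change the kitchen water over to the standby pump: turn the bar handle on the square grey isolator box fully to off (anticlockwise seen from above), and only then turn the bar handle on the round grey isolator housing fully to on (clockwise seen from above). The two must never be on together. Let go of both, each resting in its detent.

Things in the scene. Friction and masses are not known exactly. Their poses are not given: they have to be found in the camera images.
- square_isolator_grip (a point): Square isolator, fixed grey box 100 x 100 x 65 mm: point on the axis of its black upright bar handle, 95 mm above the floor, 30 above the housing top. Bar 68 long, 14 thick, 38 tall, its top 13 mm above this point, on a 44 mm disc 5 mm high; a 7 mm wide nose with a white line is 36 mm from the axis. Turns with the handle: x along the bar to the nose, y across its thickness, z up. Pinch across y here.
- square_isolator (a joint): Handle angle of the square isolator, rad: 0 off (nose at the round black boss on the housing), 1.047 on (nose at the straight black rib, 60 degrees clockwise seen from above). Grows clockwise. Stops at both ends; a sprung detent draws it to the nearer end (about 0.1 N m to pass the middle). Starts on.
- round_isolator_grip (a point): Round isolator, fixed grey drum 102 mm across, 55 high: point on the axis of its black upright bar handle, 85 mm above the floor, 30 above the housing top. Bar 68 long, 14 thick, 38 tall, its top 13 mm above this point, on a 44 mm disc 5 mm high; a 7 mm wide nose with a white line is 36 mm from the axis. Turns with the handle: x along the bar to the nose, y across its thickness, z up. Pinch across y here.
- round_isolator (a joint): Handle angle of the round isolator, rad: 0 off (nose at the round black boss on the housing), 1.047 on (nose at the straight black rib, 60 degrees clockwise seen from above). Grows clockwise. Stops at both ends; a sprung detent draws it to the nearer end (about 0.1 N m to pass the middle). Starts off.
Things that resemble listed ones, but are neither listed nor needed, are in the scene too. Leave any blue or green look-alike of the part that bears round_isolator_grip alone.

How it is judged:
On the way, in this order (a step that is already met when the one before it is completed fails the run):
1. the square isolator is turned off while the round one is still off (value of joint each of square_isolator, round_isolator below 0.175 rad), for 0.2 s.
2. the round isolator is then turned on (value of joint round_isolator above 0.872 rad and value of joint square_isolator below 0.175 rad), for 0.2 s.
At the end, for the whole second after the job is handed in: The square isolator's handle rests within 10 degrees (0.175 rad) of off and the round isolator's within 10 degrees of on, both still (under 0.1 rad/s) (all of step 2 and velocity of joint square_isolator between -0.1 and 0.1 rad/s and velocity of joint round_isolator between -0.1 and 0.1 rad/s); the robot touches nothing.
It fails at once if both isolators on together (the round one turned up while the square one is not yet off) (value of joint each of square_isolator, round_isolator above 0.35 rad).
It also fails if it takes over 51 s, if anything falls off the work surface, if the arm or the gripper's body presses on something with over 40 N, if the wrist force passes 120 N, or if a joint passes its speed limit or range.

## Robot

A 6-joint arm with a two-finger parallel gripper is mounted at the origin on the work surface. World frame = base frame: x ahead of the robot, y to its left, z up, the work surface at z = 0. Lengths are in m, angles in rad, forces in N, time in s.
With the tool pointing down it reaches from about 0.275 to 0.75 m from the base axis. Payload 10.2 kg.
Tool frame: the origin (TCP) lies on the front face of the gripper's body, between the roots of the fingers; the fingertips stand 64 mm ahead of it and the grasp point (between the pads) lies 45 mm ahead of it (robot.tcp_to_tips is the distance from the TCP to the fingertips, in m); z points along the fingers, y is the line along which they close (so a half turn about z gives the same grasp; the last joint's range is limited). The gripper opens to 88 mm and grips with 3 to 60 N. Pads are 18 mm wide; open, the fingers measure 123 mm over their backs; the gripper's body (75 mm by 187 mm) begins 45 mm behind the grasp point.
Start: joints at [-1.461, 0.313, 1.498, -0, 1.331, -0.223], TCP at [0.171, -0.496, 0.303] pointing down, gripper open.
Joint ranges: [-2.94, 2.94], [-0.97, 2.17], [0.19, 2.56], [-1.23, 4.37], [0.02, 3.11], [-2.88, 2.88]. Speed limits (rad/s): [2.39, 2.39, 3.01, 3.14, 3.14, 3.14].

## Interface

Orientations are given as a unit quaternion [x, y, z, w].
In Python, from cell import get_obs, cams, robot gives the robot as it stands.
- The arm moves only by the tool play_rows, never from a script. Its argument "plan" is a list of rows, each an object of numbers: "rx", "ry", "rz": the turn, a rotation vector about the world's x, y, z in degrees; "tx", "ty", "tz": the shift along the world's x, y, z in mm; "claw": the closure, from 0 (fully open) to 1 (shut). A call has 1 to 5 rows; each row is the pose to reach, as a shift and turn from the pose commanded when the call began; what a row does not reach only later rows make up. A row lasts 1/12 s, in which the tool goes at most 41.7 mm and 7.16 degrees, less where a joint would pass 70% of its speed; a pose out of reach is approached as far as the arm can. A call with a gripper value outside its range is refused whole. The fingers move at their own pace and stop on an object; "grip_force" is the grip in N (left out, the last holds). Time passes only in rows, so rows that repeat a pose let the fingers close. It gives the time, the measured TCP pose, the force, the opening and the grip force at its end, in the units of the state.
- get_obs(): the state, without advancing time (a new reading comes with each control period).
- cams.grab_frame(name): name is "side" or "top"; returns a dict with "frame" (420x560x3 uint8, red, green, blue), "depth" (420x560 float32, m along the optical axis (not along the pixel's ray), 0 where there is no reading), "fx", "fy", "cx", "cy" (pixels), "position" and "rotation" of the camera in the world. Camera axes: x right, y up, looking along -z (the intrinsics and any distortion apply to the point x, -y, -z); pixel columns grow to the right and rows downward; lengths in m; the calibration is good to about 2 mm. A picture is of the moment at which its call begins.
- robot.sign_off(): hands the job in; it is judged then, once.
Trained networks look in the newest picture that a camera, given by its name, has taken for a name from the list of things; names that differ only in an ending like _2 or _b are one class to them, and where a whole thing is asked for, a point or a joint stands for the part that bears it (a point fixed in the world has none). Each returns a list of dicts, best first, with "p" (0 to 1); they miss things now and then, are a little off and sometimes report something else, mostly with a low value. They report only what shows in the picture. A call takes as long as a camera call. They do not tell look-alikes from the thing itself.
- cams.find_in(camera, label): "at" ([column, row] in pixels, amid what is visible of it).
- cams.place_of(camera, label): "at" ([column, row] in pixels: a listed point, or the origin of a listed thing).
The state is a dict: "time": time; "q": joint angles; "qvel": joint speeds; "tau": joint torques, N m; "position": TCP position; "ee_rot": TCP orientation; "ft_force": force on the tool from outside, world axes, zero at the start; "moment": the same for the moment, N m; "grip_width": finger opening in m; "gripper_force": force on a finger pad.
Only numpy, scipy, OpenCV 4.12 (cv2) and the standard library are available. Lean on these libraries where they do the work, as an engineer would, in place of code of your own. Each camera call takes 0.05 s, during which the arm holds its last target. There are 200 camera calls.

## Working session

There is one attempt and no reset: what is moved stays moved. The work goes in short steps, Python scripts to look and compute and a tool call to move; the robot and the scene stay as the last step left them, time stands still between calls to the robot, and variables do not carry over. Pictures are saved under pics/ and viewed, at most 10 in all, crops included, and the job is handed in when it is done.

Besides the shell and the picture viewer there is one more tool, called after ">>>" as name(argument=value, ...), one argument or row to a line, values as JSON. play_rows: Moves the arm, as the interface text tells. Its arguments: {"type":"object","properties":{"plan":{"type":"array"},"grip_force":{"type":"number"}},"required":["plan"]}

```bash
mkdir -p pics; cat > h.py <<'E'
import numpy as np, cv2
from cell import get_obs, cams, robot
def ray(f,px):
    R=np.array(f["rotation"]); 
    if R.shape!=(3,3):
        from scipy.spatial.transform import Rotation; R=Rotation.from_quat(R).as_matrix()
    d=np.array([(px[0]-f["cx"])/f["fx"],-(px[1]-f["cy"])/f["fy"],-1.0])
    return np.array(f["position"]),R@d
def at_z(f,px,z):
    o,d=ray(f,px); return o+d*(z-o[2])/d[2]
def by_depth(f,px):
    o,d=ray(f,px); c,r=int(round(px[0])),int(round(px[1]))
    return o+d*float(np.median(f["depth"][r-1:r+2,c-1:c+2]))
def tri(f1,p1,f2,p2):
    o1,d1=ray(f1,p1);o2,d2=ray(f2,p2)
    s=np.linalg.lstsq(np.c_[d1,-d2],o2-o1,rcond=None)[0]
    a,b=o1+d1*s[0],o2+d2*s[1]; return (a+b)/2,np.linalg.norm(a-b)
E
python3 - <<'E'
from h import *
F={}
for c in("top","side"):
    f=cams.grab_frame(c);F[c]=f
    cv2.imwrite(f"pics/{c}0.png",f["frame"][:,:,::-1])
    print(c,f["fx"],f["fy"],f["cx"],f["cy"],f["position"],{k:f[k] for k in f if k not in("frame","depth")}.keys())
    for l in("square_isolator_grip","round_isolator_grip"):
        for d in cams.place_of(c,l): print(l,np.round(d["at"],1),round(d["p"],2),np.round(by_depth(f,d["at"]),3),np.round(at_z(f,d["at"],.095 if l[0]=="s" else .085),3))
E
```

```text
top 441.46544778533024 441.46544778533024 282.3624575605339 211.86132838420275 [0.38755861 0.04151101 1.08005782] dict_keys(['fx', 'fy', 'cx', 'cy', 'position', 'rotation'])
square_isolator_grip [419.9 188.3] 0.59 [ 0.512 -0.263  0.107] [ 0.514 -0.267  0.095]
round_isolator_grip [146.7 250.1] 0.86 [0.392 0.347 0.096] [0.392 0.351 0.085]
round_isolator_grip [206.  294.3] 0.72 [0.292 0.216 0.097] [0.29  0.219 0.085]
round_isolator_grip [240.9 222.8] 0.59 [0.447 0.137 0.097] [0.448 0.138 0.085]
round_isolator_grip [242.9 144.5] 0.57 [0.625 0.129 0.096] [0.627 0.13  0.085]
side 441.0451020651676 441.0451020651676 287.1341890255228 205.92440750908628 [0.12866145 0.83556978 0.69358055] dict_keys(['fx', 'fy', 'cx', 'cy', 'position', 'rotation'])
square_isolator_grip [307.2 152.1] 0.48 [ 0.5   -0.237  0.106] [ 0.508 -0.257  0.095]
round_isolator_grip [271.8 238.1] 0.97 [0.45  0.143 0.089] [0.452 0.139 0.085]
round_isolator_grip [254.4 311.7] 0.9 [0.392 0.357 0.098] [0.398 0.347 0.085]
round_isolator_grip [204.8 219.4] 0.84 [0.619 0.141 0.097] [0.628 0.128 0.085]
round_isolator_grip [335.7 280.8] 0.76 [0.28  0.225 0.091] [0.282 0.219 0.085]
```

View pics/top0.png

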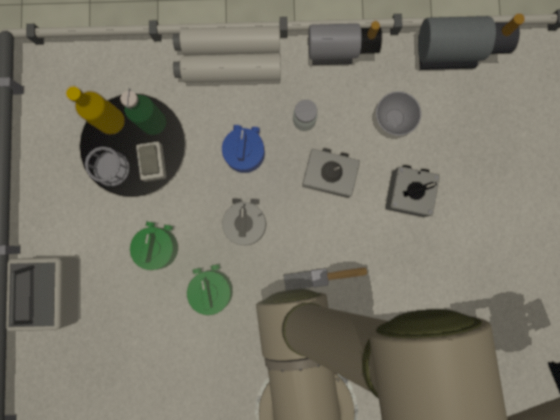

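View pics/side0.png

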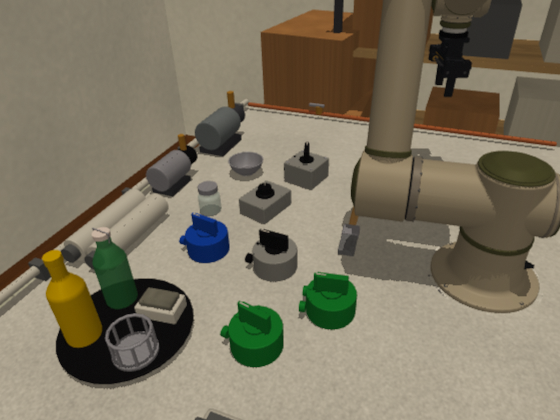

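The round candidates in the top view are grey (244,223), blue (243,149), and green (152,247) and (208,291). Only the grey one fits. The square candidates are (331,172), which is lower with a stubby knob, and (413,190), which is a taller box with an upright bar. The second one fits, and I'll confirm it in an enlarged crop.

```bash
python3 - <<'E'
from h import *
f=cams.grab_frame("top");g=cams.grab_frame("side")
t=f["frame"][:,:,::-1];s=g["frame"][:,:,::-1]
def cr(i,c,r,w=40): return cv2.convertScaleAbs(cv2.resize(i[r-w*3//4:r+w*3//4,c-w:c+w],(400,300),interpolation=cv2.INTER_CUBIC),alpha=1.7)
a=np.vstack([np.hstack([cr(t,413,190),cr(t,244,220)]),np.hstack([cr(s,306,163),cr(s,272,250)])])
cv2.imwrite("pics/crop1.png",a)
E
```

```text
(no output)
```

View pics/crop1.png

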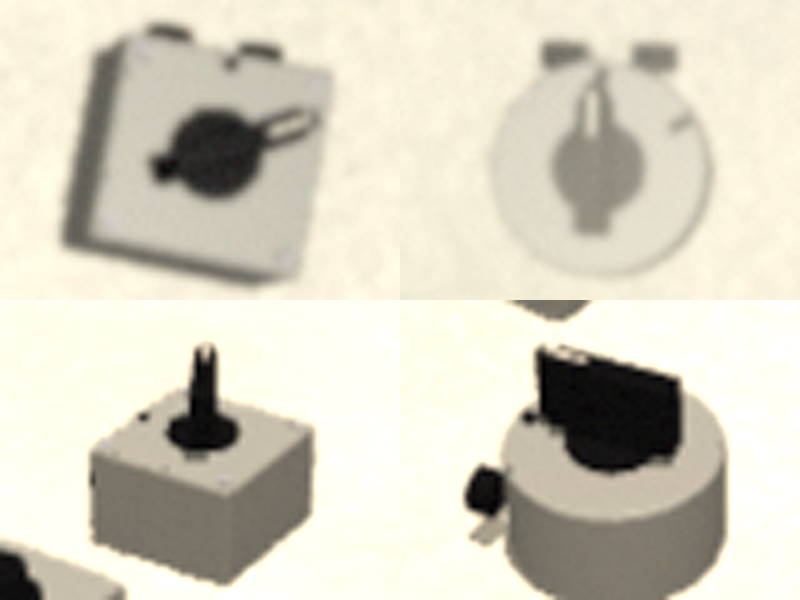

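The crop confirms both. The square box has its nose to the right at the rib, with the boss at the crop's (230,65), so it is on. The round grey drum has its nose up at the boss, so it is off. Next I'll measure axis, height and bar angle from the depth of both views.

```bash
cat >> h.py <<'E'
def cloud(f):
    R=np.array(f["rotation"])
    if R.shape!=(3,3):
        from scipy.spatial.transform import Rotation; R=Rotation.from_quat(R).as_matrix()
    d=f["depth"];v,u=np.mgrid[:d.shape[0],:d.shape[1]]
    P=np.stack([(u-f["cx"])/f["fx"]*d,-(v-f["cy"])/f["fy"]*d,-d],-1)
    W=P@R.T+np.array(f["position"]); return W,d>0
def bar(f,c,h,r=.05):
    W,m=cloud(f); m=m&(np.hypot(W[...,0]-c[0],W[...,1]-c[1])<r)
    k=m&(W[...,2]>h+.036); p=W[k]
    (cx,cy),(w,hh),an=cv2.minAreaRect((p[:,:2]*1000).astype(np.float32))
    e,v=np.linalg.eigh(np.cov(p[:,:2].T)); ax=v[:,1]
    hz=np.median(W[m&(W[...,2]<h+.012)&(W[...,2]>h-.02)][:,2])
    return dict(n=len(p),rectc=(round(cx,1),round(cy,1)),size=(round(w),round(hh)),rang=round(an,1),mean=np.round(p.mean(0)*1000,1),pca=round(np.degrees(np.arctan2(ax[1],ax[0])),1),top=np.round(np.percentile(p[:,2],[50,95])*1000),housing=round(hz*1000,1))
E
python3 - <<'E'
from h import *
for c in("top","side"):
    f=cams.grab_frame(c)
    print(c,bar(f,(.512,-.260),.065)); print(c,bar(f,(.45,.138),.055))
f,g=cams.grab_frame("top"),cams.grab_frame("side")
# network triangulation
cams.grab_frame("top")
for l in("square_isolator_grip","round_isolator_grip"):
    A=cams.place_of("top",l);B=cams.place_of("side",l)
    for a in A:
        for b in B:
            X,e=tri(f,a["at"],g,b["at"])
            if e<.02: print(l,np.round(a["at"]),np.round(X*1000),round(e*1000,1))
o=get_obs();print(o["position"],o["ee_rot"],o["time"],o["grip_width"],o["q"])
# housing features: nose-line white / boss in top
for c,z in((( 415.5,183.0),.065),((413,190),.065)): pass
def pt(px0,cr,z): # crop px -> image px (scale 5)
    px=(px0[0]-40+(cr[0]+.5)/5-.5,px0[1]-30+(cr[1]+.5)/5-.5); return np.round(at_z(f,px,z)*1000,1)
print("sq boss",pt((413,190),(230,65),.067),"nose line",pt((413,190),(290,126),.108))
print("rd boss",pt((244,220),(200,78),.057),"nose",pt((244,220),(194,105),.098),"rib",pt((244,220),(282,122),.058))
E
```

```text
top {'n': 187, 'rectc': (514.3, -267.8), 'size': (14, 68), 'rang': 16.9, 'mean': array([ 514. , -266. ,  106.7]), 'pca': np.float64(106.6), 'top': array([107., 110.]), 'housing': np.float64(64.0)}
top {'n': 186, 'rectc': (451.3, 134.1), 'size': (14, 67), 'rang': 88.9, 'mean': array([451.3, 134.4,  96.5]), 'pca': np.float64(177.2), 'top': array([97., 99.]), 'housing': np.float64(54.1)}
side {'n': 63, 'rectc': (512.3, -264.6), 'size': (14, 70), 'rang': 14.9, 'mean': array([ 510.9, -260.7,  108.4]), 'pca': np.float64(106.3), 'top': array([109., 111.]), 'housing': np.float64(65.9)}
side {'n': 182, 'rectc': (449.2, 135.7), 'size': (17, 68), 'rang': 87.1, 'mean': array([447.2, 138.1,  97.2]), 'pca': np.float64(178.0), 'top': array([ 98., 100.]), 'housing': np.float64(55.6)}
square_isolator_grip [418. 188.] [ 511. -262.   97.] 4.4
round_isolator_grip [239. 223.] [444. 140.  93.] 5.2
round_isolator_grip [206. 291.] [295. 218.  84.] 3.8
round_isolator_grip [242. 145.] [627. 132.  85.] 0.4
[ 0.17149407 -0.49619145  0.30270589] [ 9.86185833e-01  1.65642691e-01  4.19514887e-06 -3.88415522e-05] 0.85 0.08788486139314307 [-1.46141002e+00  3.12905800e-01  1.49773004e+00  4.06560696e-06
  1.33103485e+00 -2.23433996e-01]
sq boss [ 554.  -274.6   67. ] nose line [ 519.2 -286.9  108. ]
rd boss [490.4 133.3  57. ] nose [474.2 132.5  98. ] rib [468.7  95.5  58. ]
```

>>> play_rows(
  plan=[
    {"tx": 27,"ty": 18,"rz": 7},
    {"tx": 54,"ty": 36,"rz": 14},
    {"tx": 81,"ty": 54,"rz": 21},
    {"tx": 108,"ty": 72,"rz": 28},
    {"tx": 135,"ty": 90,"rz": 35},
  ],
)

```text
validation failed for argument at $.pl...
```

>>> play_rows(
  plan=[
    {"tx": 27,"ty": 18,"rz": 7},
    {"tx": 54,"ty": 36,"rz": 14},
    {"tx": 81,"ty": 54,"rz": 21},
    {"tx": 108,"ty": 72,"rz": 28},
    {"tx": 135,"ty": 90,"rz": 35},
  ],
)

```text
validation failed for argument at $.pl...
```

>>> play_rows(
  plan=[
    {"tx": 24,"ty": 16,"rz": 6},
    {"tx": 48,"ty": 33,"rz": 12},
    {"tx": 72,"ty": 50,"rz": 17.4},
    {"tx": 72,"ty": 50,"rz": 17.4},
    {"tx": 72,"ty": 50,"rz": 17.4},
  ],
)

```text
validation failed for argument at $.pl...
```

>>> play_rows(
  plan=[
    {"rx": 0,"ry": 0,"rz": 7,"tx": 27,"ty": 18,"tz": 0,"claw": 0},
    {"rx": 0,"ry": 0,"rz": 14,"tx": 54,"ty": 36,"tz": 0,"claw": 0},
    {"rx": 0,"ry": 0,"rz": 21,"tx": 81,"ty": 54,"tz": 0,"claw": 0},
    {"rx": 0,"ry": 0,"rz": 28,"tx": 108,"ty": 72,"tz": 0,"claw": 0},
    {"rx": 0,"ry": 0,"rz": 35,"tx": 135,"ty": 90,"tz": 0,"claw": 0},
  ],
)

```text
time: 1.27
position: [0.3076, -0.4052, 0.3028]
ee_rot: [0.889, 0.457, 0.0, 0.0]
ft_force: [-0.1, -0.5, -0.4]
grip_width: 0.0881
gripper_force: 0.0
```

>>> play_rows(
  plan=[
    {"rx": 0,"ry": 0,"rz": 7,"tx": 27,"ty": 18,"tz": 0,"claw": 0},
    {"rx": 0,"ry": 0,"rz": 14,"tx": 54,"ty": 36,"tz": 0,"claw": 0},
    {"rx": 0,"ry": 0,"rz": 21,"tx": 81,"ty": 54,"tz": 0,"claw": 0},
    {"rx": 0,"ry": 0,"rz": 28,"tx": 108,"ty": 72,"tz": 0,"claw": 0},
    {"rx": 0,"ry": 0,"rz": 35,"tx": 135,"ty": 90,"tz": 0,"claw": 0},
  ],
)

```text
time: 1.68
position: [0.4427, -0.315, 0.3028]
ee_rot: [0.711, 0.703, -0.0, 0.0]
ft_force: [0.2, -0.6, 0.2]
grip_width: 0.088
gripper_force: 0.0
```

>>> play_rows(
  plan=[
    {"rx": 0,"ry": 0,"rz": 6,"tx": 24,"ty": 16,"tz": -20,"claw": 0},
    {"rx": 0,"ry": 0,"rz": 12,"tx": 48,"ty": 33,"tz": -40,"claw": 0},
    {"rx": 0,"ry": 0,"rz": 17.4,"tx": 72,"ty": 50,"tz": -60,"claw": 0},
    {"rx": 0,"ry": 0,"rz": 17.4,"tx": 72,"ty": 50,"tz": -80,"claw": 0},
    {"rx": 0,"ry": 0,"rz": 17.4,"tx": 72,"ty": 50,"tz": -80,"claw": 0},
  ],
)

```text
time: 2.1
position: [0.5133, -0.2645, 0.2188]
ee_rot: [0.598, 0.802, 0.0, -0.003]
ft_force: [-0.5, 0.1, -0.1]
grip_width: 0.0881
gripper_force: 0.0
```

```bash
python3 - <<'E'
from h import *
from scipy.spatial.transform import Rotation as Ro
o=get_obs();R=Ro.from_quat(o["ee_rot"]).as_matrix();print(np.round(np.array(o["position"])*1000,1),"yaw_y",np.degrees(np.arctan2(R[1,1],R[0,1])),R[:,2],o["time"],np.round(o["q"],2))
E
```

```text
[ 513.3 -264.5  218.8] yaw_y 16.596069193272708 [-0.00529227  0.00422238 -0.99997708] 2.1 [-0.68  0.5   1.45 -0.    1.2  -0.97]
```

>>> play_rows(
  plan=[
    {"rx": 0,"ry": 0,"rz": 0,"tx": 0,"ty": -2,"tz": -25,"claw": 0},
    {"rx": 0,"ry": 0,"rz": 0,"tx": 0,"ty": -2,"tz": -50,"claw": 0},
    {"rx": 0,"ry": 0,"rz": 0,"tx": 0,"ty": -2,"tz": -70,"claw": 0},
    {"rx": 0,"ry": 0,"rz": 0,"tx": 0,"ty": -2,"tz": -78,"claw": 0},
    {"rx": 0,"ry": 0,"rz": 0,"tx": 0,"ty": -2,"tz": -78,"claw": 0},
  ],
)

```text
time: 2.52
position: [0.5129, -0.2685, 0.1441]
ee_rot: [0.599, 0.801, 0.0, -0.001]
ft_force: [-0.6, 0.5, 0.9]
grip_width: 0.0881
gripper_force: 0.0
```

>>> play_rows(
  grip_force=40,
  plan=[
    {"rx": 0,"ry": 0,"rz": 0,"tx": 0,"ty": 0,"tz": 0,"claw": 1},
    {"rx": 0,"ry": 0,"rz": 0,"tx": 0,"ty": 0,"tz": 0,"claw": 1},
    {"rx": 0,"ry": 0,"rz": 0,"tx": 0,"ty": 0,"tz": 0,"claw": 1},
    {"rx": 0,"ry": 0,"rz": 0,"tx": 0,"ty": 0,"tz": 0,"claw": 1},
    {"rx": 0,"ry": 0,"rz": 0,"tx": 0,"ty": 0,"tz": 0,"claw": 1},
  ],
)

```text
time: 2.93
position: [0.5136, -0.2683, 0.1454]
ee_rot: [0.599, 0.801, -0.0, 0.001]
ft_force: [-0.6, -1.4, -1.0]
grip_width: 0.0574
gripper_force: 0.0
```

>>> play_rows(
  grip_force=40,
  plan=[
    {"rx": 0,"ry": 0,"rz": 0,"tx": 0,"ty": 0,"tz": 0,"claw": 1},
    {"rx": 0,"ry": 0,"rz": 0,"tx": 0,"ty": 0,"tz": 0,"claw": 1},
    {"rx": 0,"ry": 0,"rz": 0,"tx": 0,"ty": 0,"tz": 0,"claw": 1},
    {"rx": 0,"ry": 0,"rz": 0,"tx": 0,"ty": 0,"tz": 0,"claw": 1},
  ],
)

```text
time: 3.27
position: [0.5135, -0.2682, 0.1447]
ee_rot: [0.599, 0.801, 0.0, -0.0]
ft_force: [-0.1, -0.6, 0.3]
grip_width: 0.0299
gripper_force: 0.0
```

```bash
cat > st.py <<'E'
from h import *
from scipy.spatial.transform import Rotation as Ro
o=get_obs();R=Ro.from_quat(o["ee_rot"]).as_matrix();print(np.round(np.array(o["position"])*1000,1),"yaw_y",np.degrees(np.arctan2(R[1,1],R[0,1])),"t",o["time"],"F",np.round(o["ft_force"],1),"M",np.round(o["moment"],2),o["grip_width"],o["gripper_force"])
E
python3 st.py
```

```text
[ 513.5 -268.2  144.7] yaw_y 16.466914566288715 t 3.2667 F [-0.1 -0.6  0.3] M [-0.03 -0.11 -0.04] 0.029933729266915683 0.0
```

>>> play_rows(
  grip_force=40,
  plan=[
    {"rx": 0,"ry": 0,"rz": 0,"tx": 0,"ty": 1,"tz": -3,"claw": 1},
    {"rx": 0,"ry": 0,"rz": 0,"tx": 0,"ty": 1,"tz": -3,"claw": 1},
    {"rx": 0,"ry": 0,"rz": 0,"tx": 0,"ty": 1,"tz": -3,"claw": 1},
    {"rx": 0,"ry": 0,"rz": 0,"tx": 0,"ty": 1,"tz": -3,"claw": 1},
    {"rx": 0,"ry": 0,"rz": 0,"tx": 0,"ty": 1,"tz": -3,"claw": 1},
  ],
)

```text
time: 3.68
position: [0.5127, -0.2672, 0.1412]
ee_rot: [0.598, 0.801, -0.001, -0.001]
ft_force: [-4.8, -0.5, -0.9]
grip_width: 0.0135
gripper_force: 40.0
```

```bash
python3 st.py
```

```text
[ 512.7 -267.2  141.2] yaw_y 16.479253660882545 t 3.6833 F [-4.8 -0.5 -0.9] M [-0.19  0.59  0.04] 0.013531133287952897 39.99982388690114
```

>>> play_rows(
  plan=[
    {"rx": 0,"ry": 0,"rz": 5,"tx": 0,"ty": 0,"tz": 0,"claw": 1},
    {"rx": 0,"ry": 0,"rz": 10,"tx": 0,"ty": 0,"tz": 0,"claw": 1},
    {"rx": 0,"ry": 0,"rz": 15,"tx": 0,"ty": 0,"tz": 0,"claw": 1},
    {"rx": 0,"ry": 0,"rz": 20,"tx": 0,"ty": 0,"tz": 0,"claw": 1},
    {"rx": 0,"ry": 0,"rz": 25,"tx": 0,"ty": 0,"tz": 0,"claw": 1},
  ],
)

```text
time: 4.1
position: [0.5132, -0.2669, 0.1412]
ee_rot: [0.409, 0.912, 0.0, -0.001]
ft_force: [0.2, 1.5, -1.5]
grip_width: 0.0138
gripper_force: 40.0
```

```bash
python3 st.py
```

```text
[ 513.2 -266.9  141.2] yaw_y 41.703205626503426 t 4.1 F [ 0.2  1.5 -1.5] M [ 0.21 -0.07 -0.02] 0.013807632435180003 39.99960757791996
```

>>> play_rows(
  plan=[
    {"rx": 0,"ry": 0,"rz": 5,"tx": 0,"ty": 0,"tz": 0,"claw": 1},
    {"rx": 0,"ry": 0,"rz": 10,"tx": 0,"ty": 0,"tz": 0,"claw": 1},
    {"rx": 0,"ry": 0,"rz": 15,"tx": 0,"ty": 0,"tz": 0,"claw": 1},
    {"rx": 0,"ry": 0,"rz": 20,"tx": 0,"ty": 0,"tz": 0,"claw": 1},
    {"rx": 0,"ry": 0,"rz": 25,"tx": 0,"ty": 0,"tz": 0,"claw": 1},
  ],
)

```text
time: 4.52
position: [0.5135, -0.2664, 0.1412]
ee_rot: [0.202, 0.979, 0.001, -0.0]
ft_force: [2.6, 4.7, -1.7]
grip_width: 0.0134
gripper_force: 40.0
```

>>> play_rows(
  plan=[
    {"rx": 0,"ry": 0,"rz": 4,"tx": 0,"ty": 0,"tz": 0,"claw": 1},
    {"rx": 0,"ry": 0,"rz": 8,"tx": 0,"ty": 0,"tz": 0,"claw": 1},
    {"rx": 0,"ry": 0,"rz": 10,"tx": 0,"ty": 0,"tz": 0,"claw": 1},
    {"rx": 0,"ry": 0,"rz": 10,"tx": 0,"ty": 0,"tz": 0,"claw": 1},
    {"rx": 0,"ry": 0,"rz": 10,"tx": 0,"ty": 0,"tz": 0,"claw": 1},
  ],
)

```text
time: 4.93
position: [0.5136, -0.2661, 0.1412]
ee_rot: [0.118, 0.993, 0.001, -0.0]
ft_force: [1.4, 5.5, -1.1]
grip_width: 0.0137
gripper_force: 40.0
```

```bash
python3 st.py
```

```text
[ 513.6 -266.1  141.2] yaw_y 76.48947151199445 t 4.9333 F [ 1.4  5.5 -1.1] M [ 0.89 -0.52  0.15] 0.013687744913767272 39.99971807934344
```

>>> play_rows(
  plan=[
    {"rx": 0,"ry": 0,"rz": 0,"tx": 0,"ty": 0,"tz": 0,"claw": 0},
    {"rx": 0,"ry": 0,"rz": 0,"tx": 0,"ty": 0,"tz": 0,"claw": 0},
    {"rx": 0,"ry": 0,"rz": 0,"tx": 0,"ty": 0,"tz": 0,"claw": 0},
    {"rx": 0,"ry": 0,"rz": 0,"tx": 0,"ty": 0,"tz": 0,"claw": 0},
    {"rx": 0,"ry": 0,"rz": 0,"tx": 0,"ty": 0,"tz": 0,"claw": 0},
  ],
)

```text
time: 5.35
position: [0.5135, -0.2673, 0.1418]
ee_rot: [0.118, 0.993, -0.0, 0.0]
ft_force: [-0.6, -0.7, 0.5]
grip_width: 0.0448
gripper_force: 0.0
```

>>> play_rows(
  plan=[
    {"rx": 0,"ry": 0,"rz": 0,"tx": 0,"ty": 0,"tz": 25,"claw": 0},
    {"rx": 0,"ry": 0,"rz": 0,"tx": 0,"ty": 0,"tz": 50,"claw": 0},
    {"rx": 0,"ry": 0,"rz": 0,"tx": 0,"ty": 0,"tz": 80,"claw": 0},
    {"rx": 0,"ry": 0,"rz": 4,"tx": -5,"ty": 30,"tz": 110,"claw": 0},
    {"rx": 0,"ry": 0,"rz": 8,"tx": -10,"ty": 60,"tz": 110,"claw": 0},
  ],
)

```text
time: 5.77
position: [0.5044, -0.2083, 0.2569]
ee_rot: [0.048, 0.999, -0.002, 0.004]
ft_force: [0.5, -0.1, 0.2]
grip_width: 0.0785
gripper_force: 0.0
```

>>> play_rows(
  plan=[
    {"rx": 0,"ry": 0,"rz": 1,"tx": -5,"ty": 35,"tz": 0,"claw": 0},
    {"rx": 0,"ry": 0,"rz": 2,"tx": -10,"ty": 70,"tz": 0,"claw": 0},
    {"rx": 0,"ry": 0,"rz": 3,"tx": -15,"ty": 105,"tz": 0,"claw": 0},
    {"rx": 0,"ry": 0,"rz": 3,"tx": -20,"ty": 140,"tz": 0,"claw": 0},
    {"rx": 0,"ry": 0,"rz": 3,"tx": -25,"ty": 170,"tz": 0,"claw": 0},
  ],
)

```text
time: 6.18
position: [0.4779, -0.0353, 0.2519]
ee_rot: [0.022, 1.0, -0.0, 0.0]
ft_force: [0.8, 0.6, -0.5]
grip_width: 0.0884
gripper_force: 0.0
```

>>> play_rows(
  plan=[
    {"rx": 0,"ry": 0,"rz": 0,"tx": -5,"ty": 35,"tz": 0,"claw": 0},
    {"rx": 0,"ry": 0,"rz": 0,"tx": -10,"ty": 70,"tz": 0,"claw": 0},
    {"rx": 0,"ry": 0,"rz": 0,"tx": -15,"ty": 105,"tz": 0,"claw": 0},
    {"rx": 0,"ry": 0,"rz": 0,"tx": -20,"ty": 140,"tz": 0,"claw": 0},
    {"rx": 0,"ry": 0,"rz": 0,"tx": -28,"ty": 171,"tz": 0,"claw": 0},
  ],
)

```text
time: 6.6
position: [0.4501, 0.1356, 0.2519]
ee_rot: [0.022, 1.0, 0.0, 0.0]
ft_force: [0.4, -0.1, -0.4]
grip_width: 0.0883
gripper_force: 0.0
```

```bash
python3 - <<'E'
from h import *
import st
for c in("top","side"):
    f=cams.grab_frame(c); cv2.imwrite(f"pics/{c}1.png",f["frame"][:,:,::-1])
    for a in(((.513,-.266),.065),((.45,.135),.055)):
        try: print(c,bar(f,*a))
        except Exception as e: print(c,"x",e)
E
```

```text
[450.1 135.6 251.9] yaw_y 87.47567678854399 t 6.6 F [ 0.4 -0.1 -0.4] M [ 0.07 -0.12 -0.03] 0.0883017796401926 0.0
top {'n': 199, 'rectc': (515.6, -265.9), 'size': (15, 68), 'rang': 76.7, 'mean': array([ 514.3, -265.1,  106.5]), 'pca': np.float64(166.4), 'top': array([107., 109.]), 'housing': np.float64(64.1)}
top {'n': 3659, 'rectc': (451.9, 135.5), 'size': (84, 99), 'rang': 2.4, 'mean': array([448.5, 136. , 469.1]), 'pca': np.float64(95.0), 'top': array([473., 483.]), 'housing': np.float64(53.9)}
side {'n': 68, 'rectc': (503.2, -261.6), 'size': (17, 45), 'rang': 76.2, 'mean': array([ 502.7, -259.9,  106.7]), 'pca': np.float64(166.7), 'top': array([108., 111.]), 'housing': np.float64(66.4)}
side {'n': 2556, 'rectc': (448.1, 134.7), 'size': (98, 78), 'rang': 86.9, 'mean': array([440.3, 142. , 320.3]), 'pca': np.float64(87.1), 'top': array([326., 481.]), 'housing': np.float64(55.9)}
```

The square handle is off (nose at −13.5°, turned 60°). Next is the round one.

>>> play_rows(
  plan=[
    {"rx": 0,"ry": 0,"rz": 0,"tx": 0,"ty": 0,"tz": -30,"claw": 0},
    {"rx": 0,"ry": 0,"rz": 0,"tx": 0,"ty": 0,"tz": -60,"claw": 0},
    {"rx": 0,"ry": 0,"rz": 0,"tx": 0,"ty": 0,"tz": -90,"claw": 0},
    {"rx": 0,"ry": 0,"rz": 0,"tx": 0,"ty": 0,"tz": -112,"claw": 0},
    {"rx": 0,"ry": 0,"rz": 0,"tx": 0,"ty": 0,"tz": -120,"claw": 0},
  ],
)

```text
time: 7.12
position: [0.4496, 0.133, 0.1291]
ee_rot: [0.022, 1.0, -0.0, -0.002]
ft_force: [0.2, -0.3, -0.2]
grip_width: 0.0882
gripper_force: 0.0
```

>>> play_rows(
  plan=[
    {"rx": 0,"ry": 0,"rz": 0,"tx": 0,"ty": 0,"tz": 0,"claw": 1},
    {"rx": 0,"ry": 0,"rz": 0,"tx": 0,"ty": 0,"tz": 0,"claw": 1},
    {"rx": 0,"ry": 0,"rz": 0,"tx": 0,"ty": 0,"tz": 0,"claw": 1},
    {"rx": 0,"ry": 0,"rz": 0,"tx": 0,"ty": 0,"tz": 0,"claw": 1},
    {"rx": 0,"ry": 0,"rz": 0,"tx": 0,"ty": 0,"tz": 0,"claw": 1},
  ],
)

```text
time: 7.53
position: [0.4509, 0.1338, 0.1327]
ee_rot: [0.022, 1.0, 0.0, 0.001]
ft_force: [-0.2, 0.4, -0.4]
grip_width: 0.0568
gripper_force: 0.0
```

>>> play_rows(
  plan=[
    {"rx": 0,"ry": 0,"rz": 0,"tx": 0,"ty": 0,"tz": 0,"claw": 1},
    {"rx": 0,"ry": 0,"rz": 0,"tx": 0,"ty": 0,"tz": 0,"claw": 1},
    {"rx": 0,"ry": 0,"rz": 0,"tx": 0,"ty": 0,"tz": 0,"claw": 1},
    {"rx": 0,"ry": 0,"rz": 0,"tx": 0,"ty": 0,"tz": 0,"claw": 1},
    {"rx": 0,"ry": 0,"rz": 0,"tx": 0,"ty": 0,"tz": 0,"claw": 1},
  ],
)

```text
time: 7.95
position: [0.4505, 0.1338, 0.1318]
ee_rot: [0.022, 1.0, -0.0, 0.0]
ft_force: [-0.2, 0.1, -0.6]
grip_width: 0.0234
gripper_force: 0.0
```

>>> play_rows(
  plan=[
    {"rx": 0,"ry": 0,"rz": 0,"tx": 0,"ty": 0,"tz": 0,"claw": 1},
    {"rx": 0,"ry": 0,"rz": 0,"tx": 0,"ty": 0,"tz": 0,"claw": 1},
    {"rx": 0,"ry": 0,"rz": 0,"tx": 0,"ty": 0,"tz": 0,"claw": 1},
    {"rx": 0,"ry": 0,"rz": 0,"tx": 0,"ty": 0,"tz": 0,"claw": 1},
    {"rx": 0,"ry": 0,"rz": 0,"tx": 0,"ty": 0,"tz": 0,"claw": 1},
  ],
)

```text
time: 8.37
position: [0.4505, 0.1349, 0.1318]
ee_rot: [0.023, 1.0, 0.001, 0.0]
ft_force: [1.0, 9.2, -0.7]
grip_width: 0.0135
gripper_force: 40.0
```

```bash
python3 st.py
```

```text
[450.5 134.9 131.8] yaw_y 87.41987885118314 t 8.3667 F [ 1.   9.2 -0.7] M [ 1.6  -0.21 -0.13] 0.013505476212697867 39.99936802312732
```

>>> play_rows(
  plan=[
    {"rx": 0,"ry": 0,"rz": -5,"tx": 0,"ty": 1,"tz": 0,"claw": 1},
    {"rx": 0,"ry": 0,"rz": -10,"tx": 0,"ty": 1,"tz": 0,"claw": 1},
    {"rx": 0,"ry": 0,"rz": -15,"tx": 0,"ty": 1,"tz": 0,"claw": 1},
    {"rx": 0,"ry": 0,"rz": -20,"tx": 0,"ty": 1,"tz": 0,"claw": 1},
    {"rx": 0,"ry": 0,"rz": -25,"tx": 0,"ty": 1,"tz": 0,"claw": 1},
  ],
)

```text
time: 8.78
position: [0.4503, 0.134, 0.1317]
ee_rot: [0.24, 0.971, -0.001, -0.0]
ft_force: [-3.1, -9.6, 3.8]
grip_width: 0.0141
gripper_force: 40.0
```

>>> play_rows(
  plan=[
    {"rx": 0,"ry": 0,"rz": -5,"tx": 0,"ty": 0,"tz": 0,"claw": 1},
    {"rx": 0,"ry": 0,"rz": -10,"tx": 0,"ty": 0,"tz": 0,"claw": 1},
    {"rx": 0,"ry": 0,"rz": -15,"tx": 0,"ty": 0,"tz": 0,"claw": 1},
    {"rx": 0,"ry": 0,"rz": -20,"tx": 0,"ty": 0,"tz": 0,"claw": 1},
    {"rx": 0,"ry": 0,"rz": -25,"tx": 0,"ty": 0,"tz": 0,"claw": 1},
  ],
)

```text
time: 9.2
position: [0.4495, 0.1331, 0.1317]
ee_rot: [0.444, 0.896, -0.003, -0.001]
ft_force: [-8.8, -17.8, 8.4]
grip_width: 0.0136
gripper_force: 40.0
```

>>> play_rows(
  plan=[
    {"rx": 0,"ry": 0,"rz": -4,"tx": 0,"ty": 0,"tz": 0,"claw": 1},
    {"rx": 0,"ry": 0,"rz": -8,"tx": 0,"ty": 0,"tz": 0,"claw": 1},
    {"rx": 0,"ry": 0,"rz": -10,"tx": 0,"ty": 0,"tz": 0,"claw": 1},
    {"rx": 0,"ry": 0,"rz": -10,"tx": 0,"ty": 0,"tz": 0,"claw": 1},
    {"rx": 0,"ry": 0,"rz": -10,"tx": 0,"ty": 0,"tz": 0,"claw": 1},
  ],
)

```text
time: 9.62
position: [0.4491, 0.1329, 0.1317]
ee_rot: [0.519, 0.855, -0.003, -0.001]
ft_force: [-11.0, -18.8, 11.2]
grip_width: 0.0139
gripper_force: 40.0
```

```bash
python3 st.py
```

```text
[449.1 132.9 131.7] yaw_y 27.53382445466253 t 9.6167 F [-11.  -18.8  11.2] M [-3.03  1.65 -0.  ] 0.0139012353780768 40.00309980008751
```

>>> play_rows(
  plan=[
    {"rx": 0,"ry": 0,"rz": 0,"tx": 0,"ty": 0,"tz": 0,"claw": 0},
    {"rx": 0,"ry": 0,"rz": 0,"tx": 0,"ty": 0,"tz": 0,"claw": 0},
    {"rx": 0,"ry": 0,"rz": 0,"tx": 0,"ty": 0,"tz": 0,"claw": 0},
    {"rx": 0,"ry": 0,"rz": 0,"tx": 0,"ty": 0,"tz": 0,"claw": 0},
    {"rx": 0,"ry": 0,"rz": 0,"tx": 0,"ty": 0,"tz": 0,"claw": 0},
  ],
)

```text
time: 10.03
position: [0.4505, 0.1349, 0.1317]
ee_rot: [0.519, 0.855, 0.0, 0.0]
ft_force: [0.3, 0.1, -0.3]
grip_width: 0.0447
gripper_force: 0.0
```

>>> play_rows(
  plan=[
    {"rx": 0,"ry": 0,"rz": 0,"tx": 0,"ty": 0,"tz": 25,"claw": 0},
    {"rx": 0,"ry": 0,"rz": 0,"tx": 0,"ty": 0,"tz": 50,"claw": 0},
    {"rx": 0,"ry": 0,"rz": 0,"tx": 0,"ty": 0,"tz": 80,"claw": 0},
    {"rx": 0,"ry": 0,"rz": 0,"tx": 0,"ty": -20,"tz": 110,"claw": 0},
    {"rx": 0,"ry": 0,"rz": 0,"tx": 0,"ty": -50,"tz": 130,"claw": 0},
  ],
)

```text
time: 10.45
position: [0.4506, 0.0856, 0.2644]
ee_rot: [0.518, 0.856, 0.001, 0.001]
ft_force: [0.9, -0.1, 1.0]
grip_width: 0.0779
gripper_force: 0.0
```

>>> play_rows(
  plan=[
    {"rx": 0,"ry": 0,"rz": 0,"tx": -15,"ty": -35,"tz": 0,"claw": 0},
    {"rx": 0,"ry": 0,"rz": 0,"tx": -30,"ty": -70,"tz": 0,"claw": 0},
    {"rx": 0,"ry": 0,"rz": 0,"tx": -45,"ty": -105,"tz": 0,"claw": 0},
    {"rx": 0,"ry": 0,"rz": 0,"tx": -50,"ty": -125,"tz": 0,"claw": 0},
    {"rx": 0,"ry": 0,"rz": 0,"tx": -50,"ty": -125,"tz": 0,"claw": 0},
  ],
)

```text
time: 10.87
position: [0.3998, -0.0428, 0.2619]
ee_rot: [0.521, 0.854, -0.0, 0.0]
ft_force: [0.6, 0.2, -0.8]
grip_width: 0.0883
gripper_force: 0.0
```

```bash
python3 - <<'E'
from h import *
import st
for c in("top","side"):
    f=cams.grab_frame(c); cv2.imwrite(f"pics/{c}2.png",f["frame"][:,:,::-1])
    for a in(((.513,-.266),.065),((.45,.135),.055)):
        try: print(c,bar(f,*a))
        except Exception as e: print(c,"x",e)
E
```

```text
[399.8 -42.8 261.9] yaw_y 27.255926621685273 t 10.8667 F [ 0.6  0.2 -0.8] M [ 0.   -0.09 -0.02] 0.08832185603057148 0.0
top {'n': 193, 'rectc': (515.4, -266.1), 'size': (14, 69), 'rang': 76.7, 'mean': array([ 514.5, -265.3,  106.6]), 'pca': np.float64(166.9), 'top': array([107., 110.]), 'housing': np.float64(64.1)}
top {'n': 186, 'rectc': (450.5, 133.1), 'size': (14, 67), 'rang': 26.9, 'mean': array([449.7, 134.2,  96.7]), 'pca': np.float64(116.6), 'top': array([ 97., 100.]), 'housing': np.float64(54.1)}
side {'n': 72, 'rectc': (505.6, -261.6), 'size': (15, 52), 'rang': 77.8, 'mean': array([ 503.5, -260.2,  106.8]), 'pca': np.float64(166.2), 'top': array([108., 110.]), 'housing': np.float64(66.3)}
side {'n': 130, 'rectc': (447.5, 136.1), 'size': (14, 66), 'rang': 27.2, 'mean': array([445.6, 139.7,  98.2]), 'pca': np.float64(117.0), 'top': array([ 98., 101.]), 'housing': np.float64(55.8)}
```

View pics/top2.png

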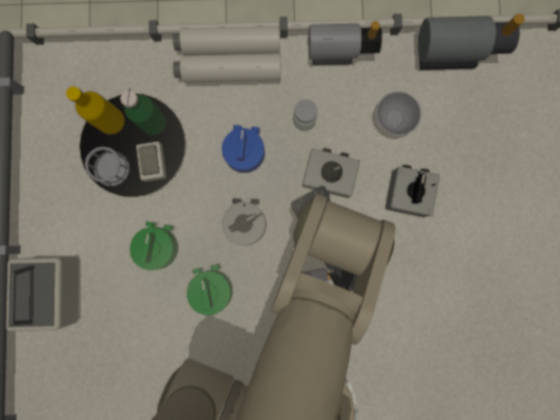

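The square handle at (415,188) now points at its boss, so it is off. The round handle at (244,222) points at its rib at −63°, so it is on. The gripper is clear of both.

```bash
python3 -c "
from cell import robot; print(robot.sign_off())"
```

```text
the job is handed in; nothing more can be done
None
```

I turned the square isolator fully off first, then the round grey one fully on; both measured at their end positions with the gripper clear, and the job was handed in after about 11 s of the 51 s allowed (no verdict was returned).

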